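Cap the open glue stick and lift it out by its cap

TASK

One glue stick in the wooden block has been left open: pick up its cap, which stands on the worktop, press it straight down onto the stick until it clicks, and keep pressing firmly for about a second after the click so that it goes fully home. Then, without letting go of the cap, lift the stick by it clear of the block to show that it has caught, and finish holding it up there, upright and still. Leave everything else where it is.

Things in the scene. Friction and masses are not known exactly. Their poses are not given: they have to be found in the camera images.
- cap: The stick's cap: grey ribbed plastic cup, 33 mm diameter, 40 mm tall, closed flat top, standing mouth down on the worktop, 15 g. Origin at the centre of its open mouth (underside), z up through the closed top. Bore 28.6 mm; a snap bead 3 mm high at the mouth narrows it to 24.6 mm. Grip it by its sides, at any yaw.
- stick: The open glue stick, upright and loose in a well of the block, white with a plain paper label, 50 to 100 g. Barrel 31 mm diameter up to a flat shoulder 76 mm above the foot; then a neck 23 mm diameter, 14 mm high, chamfered to 20 mm by 16.5 mm; bare glue 18 mm wide ends 23 mm above the shoulder. Origin at the centre of the foot, z up.
- stick_shoulder (a point): Point on the stick's axis at the height of the flat shoulder, 76 mm above the foot (86 mm above the worktop at the start), axes as the stick: the centre of the cap's mouth comes here when the cap is home, its rim resting on the shoulder.
- stick_lugs (a point): Point on the stick's axis 4.4 mm above the shoulder, level with four sprung snap lugs, 28 mm across, on the neck. The cap's mouth meets them 6 mm above the shoulder and needs about 10 to 15 N to ride over them; 4 mm up the force drops to almost nothing (the click); push on until the rim is on the shoulder. Home, the cap holds against a pull of several newtons.
- rack: The glue-stick block: drilled pale wood, 132 mm (its x) by 194 mm (its y), 42 mm high, fixed. Origin at the centre of its underside. Six wells 34 mm wide, 32 mm deep (floors 10 mm above the worktop), at x = -31, 31 mm and y = -62, 0, 62 mm: one holds the open stick, three hold capped ones, two are empty. A capped stick's top is 126 mm above the worktop.
- capped0: A capped glue stick of the same kind, standing in another well of the block: 33 mm in diameter, 116 mm tall, loose. Origin at the centre of its foot. Leave it.
- capped1: A capped glue stick of the same kind, standing in another well of the block: 33 mm in diameter, 116 mm tall, loose. Origin at the centre of its foot. Leave it.
- capped2: A capped glue stick of the same kind, standing in another well of the block: 33 mm in diameter, 116 mm tall, loose. Origin at the centre of its foot. Leave it.
- binder_clip: A large black binder clip lying on the worktop, about 60 by 51 mm, 22 mm high; origin under its body. Leave it.
- eraser: A white eraser in a card sleeve, 62 by 24 by 13 mm, lying on the worktop; origin under its centre. Leave it.
- tape_roll: A roll of brown packing tape lying flat, 100 mm in diameter, 48 mm high, 75 mm core; origin under its centre. Leave it.
- staple_box: A small card box of staples, 95 by 40 by 30 mm, on the worktop; origin under its centre. Leave it.
- tape_gun: A blue tape gun lying on its side on top of the drawer cabinet at the left, about 0.22 m above the worktop, 56 mm high. Leave it.
- highlighter: A yellow highlighter lying on top of the drawer cabinet, 120 by 24 by 15 mm. Leave it.
- stapler: A chrome stapler on top of the drawer cabinet, 135 by 36 by 55 mm. Leave it.

How it is judged:
By the outcome, as a careful person would: the job done as asked, in the order asked, and still so for the second after the job is handed in, while the arm keeps its last pose, push and grip.
It also fails if it takes over 53 s, if anything falls off the work surface, if the arm or the gripper's body presses on something with over 40 N, if the wrist force passes 120 N, or if a joint passes its speed limit or range.

ROBOT

A 7-joint arm with a two-finger parallel gripper is mounted at the origin on the work surface. World frame = base frame: x ahead of the robot, y to its left, z up, the work surface at z = 0. Lengths are in m, angles in degrees, forces in N, time in s.
With the tool pointing down it reaches from about 0.35 to 0.775 m from the base axis. Payload 3.1 kg.
Tool frame: the origin (TCP) lies on the centre line of the jaws, within the pads' length; the fingertips stand 17 mm ahead of it and the grasp point (between the pads) lies 2 mm behind it (robot.tip_reach is the distance from the TCP to the fingertips, in m); z points along the fingers, y is the direction in which the jaws open and shut (so a half turn about z gives the same grasp; the last joint's range is limited). The gripper opens to 85 mm and grips with 20 to 120 N. Pads are 22 mm wide; open, the fingers measure 114 mm over their backs; the gripper's body (76 mm by 85 mm) begins 54 mm behind the grasp point. The pads swing forward as they close: fully open they stand 13 mm farther back than shut.
Start: joints at [-69.139, 17.813, 0.802, 86.603, -0.252, 75.585, -1.558], TCP at [0.217, 0.505, 0.248] pointing down, gripper open.
Joint ranges: [-154.91, 154.91], [-16.99, 109.72], [-72.82, 74.43], [7.12, 147.25], [-82.49, 262.49], [11.32, 116.49], [-174.64, 174.64]. Speed limits (degrees/s): [159.86, 159.86, 180, 180, 180, 180, 180].

INTERFACE

Orientations are given as [roll, pitch, yaw] about the fixed x, y, z axes, in that order (R = Rz(yaw) Ry(pitch) Rx(roll)).
In Python, from station import robot, fingers, vision, workorder, recognise gives the robot as it stands. Calls block until the motion is done:
- robot.move_to(position, orientation): joint-space move of the TCP to a pose.
- robot.line_to(position, orientation=None, velocity=0.15, f_stop=None): straight line of the TCP; orientation=None keeps the orientation; velocity is the mean speed in m/s. With f_stop (N) it stops when the force on the tool has changed by that much, and returns True; else False.
- robot.move_j(angles): joint-space move.
- fingers.gripper_to(opening, force=None): opening from 0.0 (shut) to 1.0 (fully open); force is the grip in N (None keeps the last); returns when the fingers have stopped.
- robot.pause(seconds).
- robot.inverse_kinematics(position, orientation): joint angles nearest the present ones, or None.
- vision.grab_frame(name): name is "scene" or "top"; returns the picture (400x640x3 uint8, red, green, blue); there is no depth.
- vision.calibration(name): a dict with "mtx" (3x3 intrinsics, pixels), "extrinsics" (4x4, takes a point from world to camera coordinates). Camera axes: x right, y up, looking along -z (the intrinsics and any distortion apply to the point x, -y, -z); pixel columns grow to the right and rows downward; lengths in m; the calibration is good to about 2 mm. A picture is of the moment at which its call begins. calibration takes no time and is no camera call.
A pose or a line that the arm cannot do raises robot.PlanningError and nothing moves.
- workorder.close_job(): hands the job in, once; it reports no verdict.
Trained networks look in the newest picture that a camera, given by its name, has taken for a name from the list of things; names that differ only in an ending like _2 or _b are one class to them, and where a whole thing is asked for, a point or a joint stands for the part that bears it (a point fixed in the world has none). Each returns a list of dicts, best first, with "p" (0 to 1); they miss things now and then, are a little off and sometimes report something else, mostly with a low value. They report only what shows in the picture. A call takes as long as a camera call.
- recognise(label, camera): "rect" ([centre column, centre row, width, height] in pixels, round what is visible of it).
Readings, each from a call of its own:
- robot.current_time_s(): time.
- robot.current_joint_positions(): joint angles.
- robot.current_dq(): joint speeds.
- robot.current_joint_torque(): joint torques, N m.
- robot.current_tool_pos(): TCP position.
- robot.current_eef_rot(): TCP orientation.
- robot.current_contact_force(): force on the tool from outside, world axes, zero at the start.
- robot.current_torque(): the same for the moment, N m.
- robot.current_finger_gap(): opening from 0.0 (shut) to 1.0 (fully open).
Only numpy, scipy, OpenCV 4.12 (cv2) and the standard library are available. Lean on these libraries where they do the work, as an engineer would, in place of code of your own. Each camera call takes 0.05 s, during which the arm holds its last target.

## Working session

There is one attempt and no reset: what is moved stays moved. The work goes in short steps, each a Python script; the robot and the scene stay as the last script left them, time stands still between calls to the robot, and variables do not carry over. Pictures are saved under pics/ and viewed, and the job is handed in when it is done.

```bash
ls; mkdir -p pics
python3 - <<'E'
from station import robot, fingers, vision, workorder, recognise
import cv2
for n in ("scene","top"):
    im=vision.grab_frame(n); cv2.imwrite(f"pics/{n}0.png",im[:,:,::-1])
    c=vision.calibration(n); print(n,c)
    for l in ("cap","stick","rack","capped0"):
        print(l,[(d["rect"],round(d["p"],2)) for d in recognise(l,n)[:4]])
print(robot.current_time_s(), robot.current_tool_pos(), robot.current_eef_rot())
E
```

```text
pics
scene {'mtx': array([[499.15894134,   0.        , 307.81248653],
       [  0.        , 499.15894134, 199.49019733],
       [  0.        ,   0.        ,   1.        ]]), 'extrinsics': array([[ 0.82031272,  0.571905  ,  0.00342168, -0.4919954 ],
       [-0.37916275,  0.53935412,  0.75188612,  0.04557198],
       [ 0.42816194, -0.61807912,  0.65928412, -1.65079784],
       [ 0.        ,  0.        ,  0.        ,  1.        ]])}
cap [([210.4, 309.0, 17.0, 16.0], 0.47)]
stick [([314.4, 227.2, 15.9, 21.3], 0.64), ([290.5, 334.9, 39.3, 46.9], 0.16)]
rack [([319.6, 228.4, 77.1, 66.6], 0.63)]
capped0 [([342.7, 203.7, 16.4, 26.2], 0.81), ([296.1, 214.4, 15.9, 30.6], 0.74), ([312.5, 205.1, 11.7, 29.0], 0.68)]
top {'mtx': array([[411.65186397,   0.        , 323.79561206],
       [  0.        , 411.65186397, 194.22525213],
       [  0.        ,   0.        ,   1.        ]]), 'extrinsics': array([[ 7.28844079e-04, -9.99811788e-01, -1.93870304e-02,
         8.32779127e-02],
       [ 9.96658451e-01, -8.57234979e-04,  8.16774004e-02,
        -5.61594160e-01],
       [-8.16786470e-02, -1.93817778e-02,  9.96470243e-01,
        -1.48793202e+00],
       [ 0.00000000e+00,  0.00000000e+00,  0.00000000e+00,
         1.00000000e+00]])}
cap []
stick [([328.8, 190.1, 6.8, 11.1], 0.59)]
rack [([308.2, 198.9, 55.7, 41.4], 0.65), ([409.4, 154.4, 31.5, 31.7], 0.58)]
capped0 [([294.2, 185.6, 12.5, 10.2], 0.61), ([326.5, 208.4, 7.2, 6.8], 0.55), ([308.2, 205.1, 12.8, 8.1], 0.44)]
0.5 [0.21708549 0.50534715 0.24827948] [-1.79997745e+02  5.27124603e-04  1.56750984e+02]
```

View pics/scene0.png

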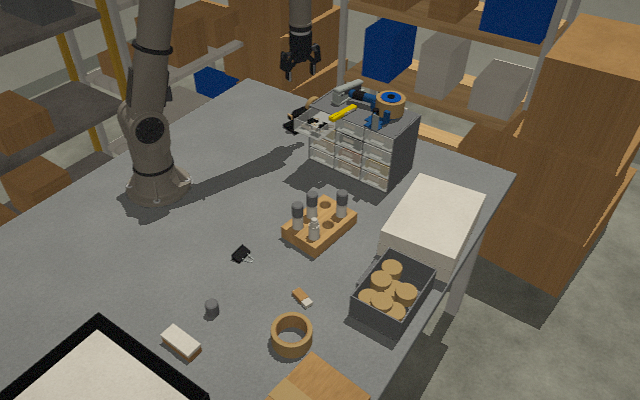

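View pics/top0.png

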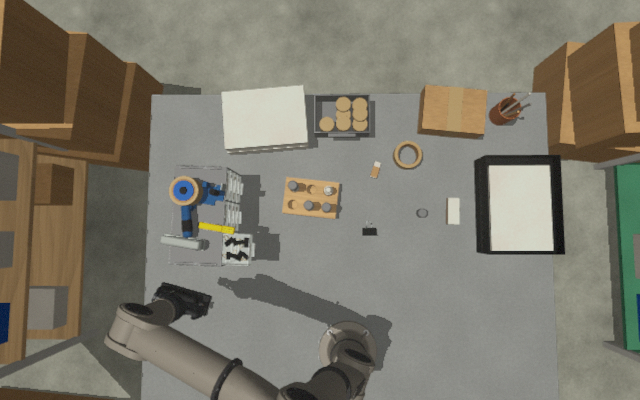

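Run:
```python
import cv2
a=cv2.imread("pics/scene0.png"); b=cv2.imread("pics/top0.png")
cv2.imwrite("pics/s_z.png",cv2.resize(a[180:340,180:380],None,fx=4,fy=4,interpolation=cv2.INTER_CUBIC)[:600])
cv2.imwrite("pics/t_z.png",cv2.resize(b[150:250,260:390],None,fx=6,fy=6,interpolation=cv2.INTER_CUBIC))
```

```text
(no output)
```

View pics/s_z.png

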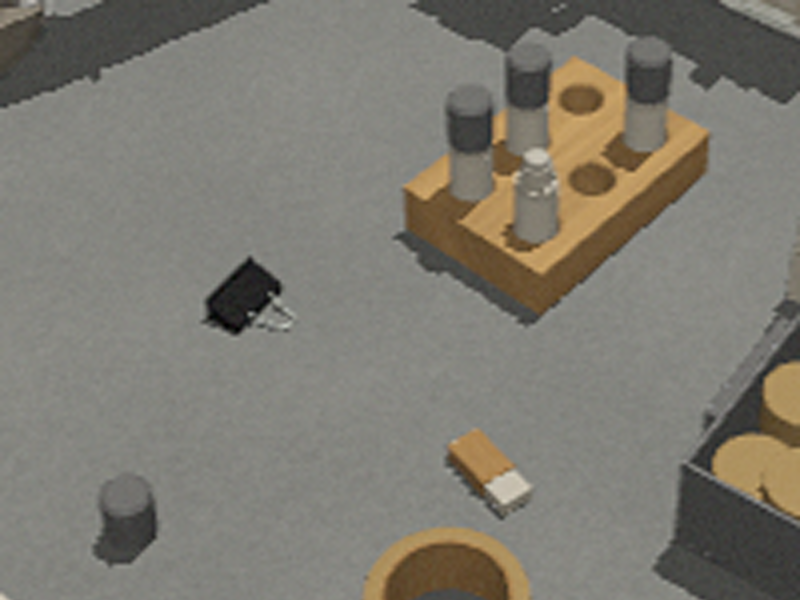

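View pics/t_z.png

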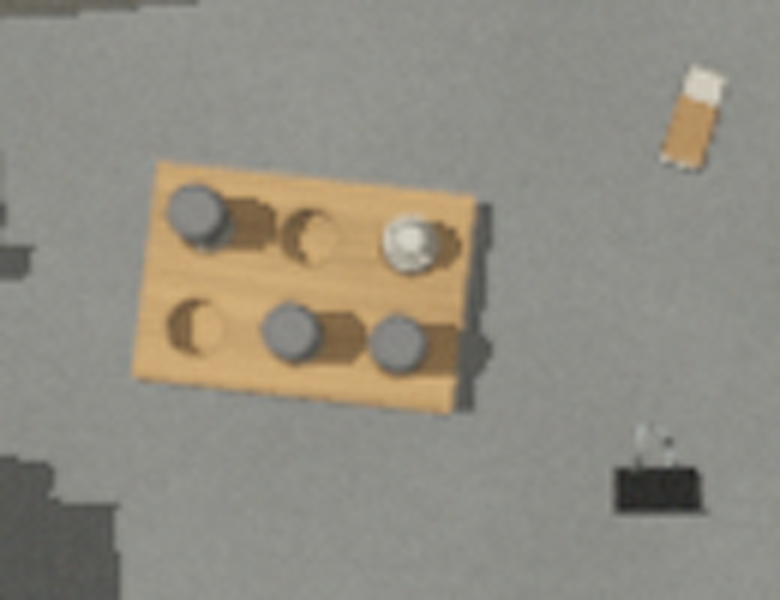

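The scene picture shows the cap at about (211,309). The open stick is in the near corner well, with its glue tip at about (314,219). In the top picture the stick is at (328,190) and the cap at about (422,213). Next I'll fit positions using both cameras.

```bash
cat > h.py <<'E'
import numpy as np, cv2
from scipy.optimize import least_squares
def proj(c,P):
    P=np.atleast_2d(P); E=c["extrinsics"]; q=P@E[:3,:3].T+E[:3,3]; q=q*[1,-1,-1]
    p=q@c["mtx"].T; return p[:,:2]/p[:,2:]
def ray(c,uv,z):
    E=c["extrinsics"]; d=np.linalg.inv(c["mtx"])@[uv[0],uv[1],1]; d=d*[1,-1,-1]
    R=E[:3,:3].T; o=-R@E[:3,3]; w=R@d; return o+w*(z-o[2])/w[2]
def ring(x,y,z,r,n=60):
    t=np.linspace(0,2*np.pi,n); return np.c_[x+r*np.cos(t),y+r*np.sin(t),z+0*t]
E
python3 - <<'E'
from station import vision
from h import *
C={n:vision.calibration(n) for n in("scene","top")}
s,t=C["scene"],C["top"]
print("cap top, scene",ray(s,(180+127/4,180+495/4),.04),"top",ray(t,(422,213),.04))
print("stick tip scene",ray(s,(180+537/4,180+157/4),.109),"top",ray(t,(260+409/6,150+242/6),.109))
b=cv2.imread("pics/top0.png")
cv2.imwrite("pics/t_c.png",cv2.resize(b[190:235,395:470],None,fx=10,fy=10,interpolation=cv2.INTER_NEAREST))
# rack corners top img
co=np.array([(157,160),(477,197),(455,412),(133,379)])/6+[260,150]
R=np.array([ray(t,p,.042) for p in co]);print(R,R.mean(0))
for i in range(4):print(np.linalg.norm(R[i]-R[i-1]))
E
```

```text
cap top, scene [ 0.49753147 -0.27197576  0.04      ] top [ 0.49210132 -0.27098062  0.04      ]
stick tip scene [0.57450109 0.06657281 0.109     ] top [0.56813825 0.06643886 0.109     ]
[[0.62447793 0.22019852 0.042     ]
 [0.60158811 0.02584581 0.042     ]
 [0.47158143 0.03937912 0.042     ]
 [0.49141207 0.23361985 0.042     ]] [0.54726489 0.12976083 0.042     ]
0.1337409935290748
0.1956959840143672
0.130709175914237
0.19525038810272133
```

View pics/t_c.png

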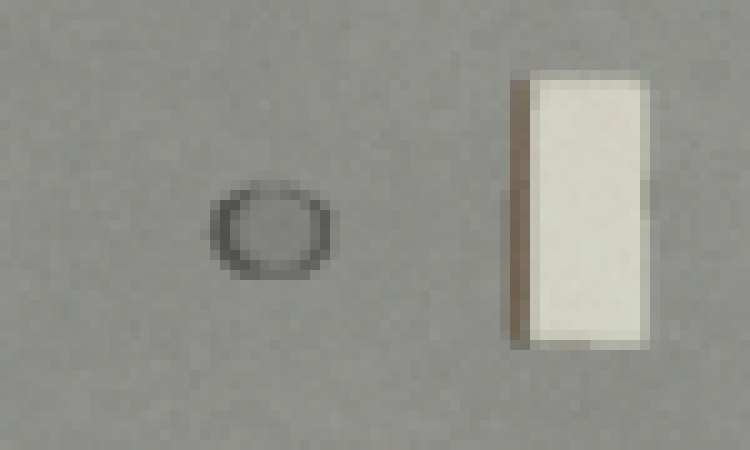

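Run:
```python
from station import robot, fingers
x,y=.494,-.2715
p=robot.current_tool_pos(); 
robot.line_to([p[0],p[1],.45],velocity=.3)
print(robot.inverse_kinematics([x,y,.2],[180,0,84]),robot.inverse_kinematics([x,y,.2],[180,0,-96]))
robot.move_to([x,y,.2],[180,0,84]); print(robot.current_time_s(),robot.current_joint_positions(),robot.current_contact_force())
```

```text
[-10.29778367  28.46388566  54.2809351   90.33671965 -23.79678005
  73.53623577  41.54448205] [ -15.44019357   32.81383484   64.56807343   90.49596576  -30.27362415
   76.11442306 -132.96684549]
4.35 [-10.36510437  28.46359859  54.20595844  90.302044   -23.81480533
  73.54387377  41.54533485] [0.47717616 0.41768407 0.49454506]
```

Run:
```python
from station import robot, fingers, vision
import cv2
x,y=.494,-.2715
robot.line_to([x,y,.06],[180,0,84],velocity=.2)
for n in("scene","top"): cv2.imwrite(f"pics/{n}1.png",vision.grab_frame(n)[:,:,::-1])
print(robot.line_to([x,y,.024],velocity=.05,f_stop=6))
fingers.gripper_to(0.0,20)
print(robot.current_time_s(),robot.current_finger_gap(),robot.current_tool_pos(),robot.current_contact_force())
cv2.imwrite("pics/scene2.png",vision.grab_frame("scene")[:,:,::-1])
a=cv2.hconcat([cv2.imread(f"pics/scene{i}.png")[240:340,150:270] for i in(1,2)])
cv2.imwrite("pics/z12.png",cv2.resize(a,None,fx=3.3,fy=3.3,interpolation=cv2.INTER_CUBIC))
```

```text
False
6.6917 0.38025992580568396 [ 0.4941926  -0.27160945  0.0242673 ] [-0.55509903 -0.58027005  0.62423749]
```

View pics/z12.png

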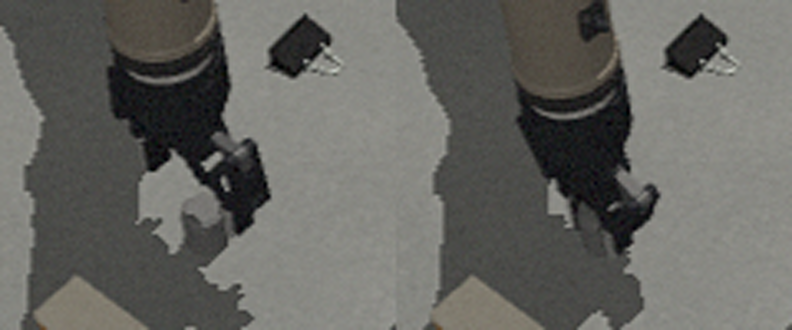

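Run:
```python
from station import robot, fingers, vision
import cv2
x,y=.4942,-.2715
fingers.gripper_to(0.9)
robot.line_to([x,y,.08],velocity=.15)
for w in(-6,174): print(w,robot.inverse_kinematics([x,y,.08],[180,0,w]),robot.inverse_kinematics([.568,.066,.2],[180,0,w]))
robot.move_to([x,y,.08],[180,0,-6])
robot.line_to([x,y,.023],velocity=.06,f_stop=6)
fingers.gripper_to(0.0,20)
print(robot.current_time_s(),robot.current_joint_positions(),robot.current_finger_gap(),robot.current_tool_pos(),robot.current_contact_force())
fingers.gripper_to(0.0,70)
print(robot.current_time_s(),robot.current_finger_gap(),robot.current_contact_force())
```

```text
-6 [-16.85075925  46.63328211  69.77657367  98.82352575 -46.82664195
  69.28888632 -30.4098274 ] [-53.41150605  39.17630411  73.76565704  89.25635423 -37.95985443
  80.41395094 -72.59598165]
174 [  7.39375413  29.73983248  27.15032856  97.97865395 -15.82535575
  56.10646573 124.37877761] [-35.13965749  25.07054204  37.85207747  88.64830508 -15.88938475
  71.75269341  89.09622255]
10.5583 [-14.87039079  50.30113029  65.71078773 101.26092463 -51.18695076
  64.18882498 -27.71259714] 0.38051428886022337 [ 0.49437318 -0.27159925  0.0232939 ] [-1.30622788  0.6098778   1.81790491]
10.775 0.3716130143192609 [0.04591258 0.08683237 3.63445772]
```

Run:
```python
from station import robot, fingers, vision
import cv2
p=robot.current_tool_pos(); print(p)
robot.line_to([p[0],p[1],.3],velocity=.2)
robot.move_to([p[0],p[1],.3],[180,0,174])
x,y=.5707,.0663
robot.move_to([x,y,.26],[180,0,174])
robot.line_to([x,y,.152],velocity=.12)
robot.pause(.3)
print(robot.current_time_s(),robot.current_joint_positions(),robot.current_finger_gap(),robot.current_tool_pos(),robot.current_eef_rot(),robot.current_contact_force())
for n in("scene","top"): cv2.imwrite(f"pics/{n}3.png",vision.grab_frame(n)[:,:,::-1])
a=cv2.imread("pics/scene3.png")[165:245,270:370]
cv2.imwrite("pics/z3.png",cv2.resize(a,None,fx=7,fy=7,interpolation=cv2.INTER_CUBIC))
```

```text
[ 0.49451445 -0.2717643   0.02345023]
17.3917 [-26.41607786  25.82892423  25.16990564  91.64470628 -11.79884229
  65.10860471  85.5324851 ] 0.3741031838936043 [0.5710127  0.06639329 0.15252157] [1.79979804e+02 5.60809557e-02 1.74007750e+02] [ 0.8836554  -0.46450549 -0.55606396]
```

View pics/z3.png

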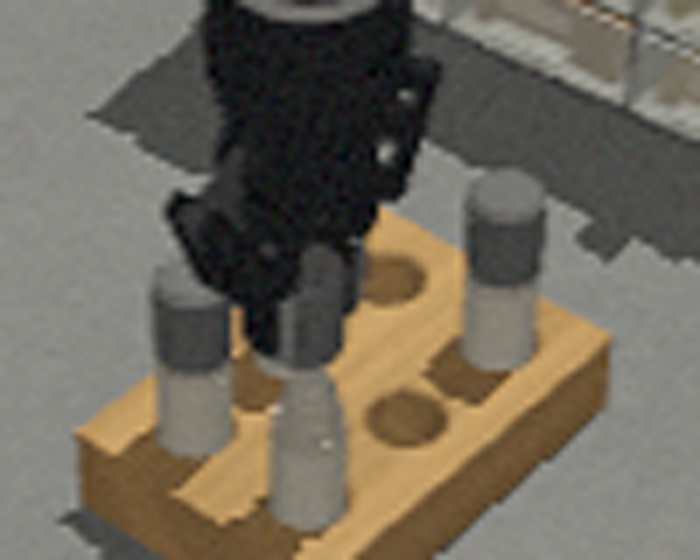

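View pics/top3.png

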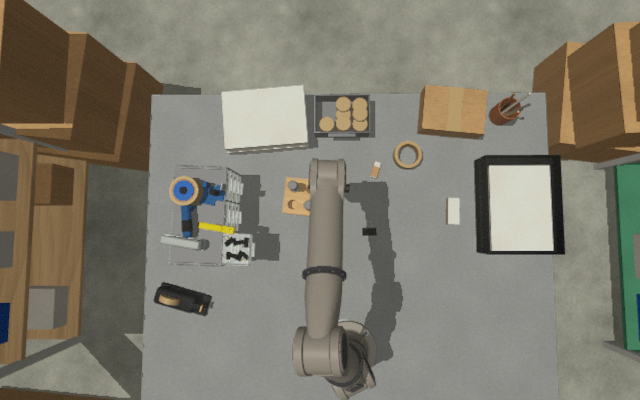

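The scene picture shows the cap directly above the bare glue tip, with the stick barrel spanning x≈272–347 in the zoom. The arm hides the rack in the top view. I'll overlay model outlines to check the alignment to sub-pixel.

Run:
```python
from station import vision
from h import *
s=vision.calibration("scene"); t=vision.calibration("top")
K=8
def draw(img,c,u0,v0,rings,d,col):
    for r in rings:
        p=(proj(c,ring(*r))+d-[u0,v0]+.5)*K-.5
        cv2.polylines(img,[np.round(p).astype(int)],True,col,1)
def stick(x,y): return [(x,y,.042,.0155),(x,y,.086,.0155),(x,y,.086,.0115),(x,y,.1025,.010),(x,y,.109,.009)]
def cap(x,y,z): return [(x,y,z,.0165),(x,y,z+.04,.0165)]
def crop(f,u0,v0,w,h): return cv2.resize(cv2.imread(f)[v0:v0+h,u0:u0+w],None,fx=K,fy=K,interpolation=cv2.INTER_CUBIC)
# pixel bias from the cap's known start position, by matching: show no-bias overlay
A=crop("pics/scene0.png",195,290,32,35); draw(A,s,195,290,cap(.4942,-.2716,0),0,(0,255,0))
B=crop("pics/top0.png",406,195,32,35); draw(B,t,406,195,cap(.4942,-.2716,0),0,(0,255,0))
Cc=crop("pics/top0.png",312,173,32,35); draw(Cc,t,312,173,stick(.5707,.0663),0,(0,255,0))
cv2.imwrite("pics/ov1.png",cv2.hconcat([A,B,Cc]))
D=crop("pics/scene0.png",293,205,45,45); draw(D,s,293,205,stick(.5707,.0663),0,(0,255,0))
F=crop("pics/scene3.png",293,190,45,45); draw(F,s,293,190,cap(.571,.0664,.1292)+stick(.5707,.0663),0,(0,255,0))
cv2.imwrite("pics/ov2.png",cv2.hconcat([D,F]))
```

```text
(no output)
```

View pics/ov1.png

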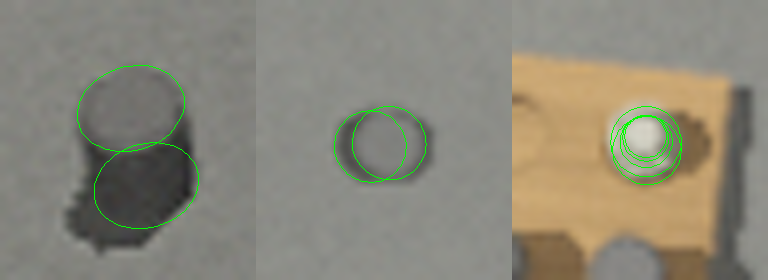

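View pics/ov2.png

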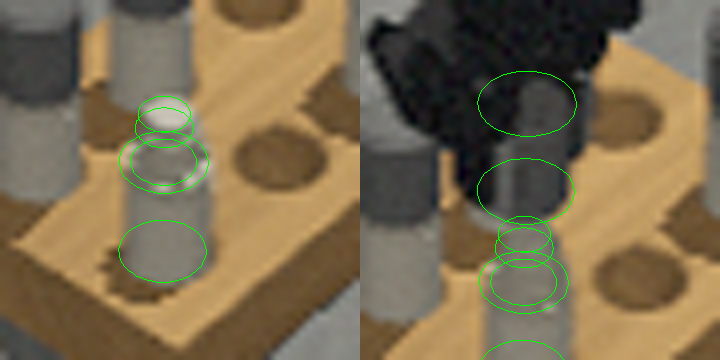

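Run:
```python
from station import vision
from h import *
s=vision.calibration("scene")
def ext(x,y,z,r): # silhouette columns at height z
    p=proj(s,ring(x,y,z,r,400)); i,j=p[:,0].argmin(),p[:,0].argmax(); return p[i],p[j]
for z in(.132,.137,.142): print("cap",z,ext(.571,.0664,z,.0165))
for z in(.06,.07,.08): print("stick",z,ext(.5707,.0663,z,.0155))
print("tip",ext(.5707,.0663,.109,.009))
im=cv2.imread("pics/scene3.png"); print(im[206:219,304:324].sum(2)//3)
print(im[228:238,306:324,0])
```

```text
cap 0.132 (array([307.19949998, 212.62578358]), array([319.30884756, 212.70962876]))
cap 0.137 (array([307.20430395, 211.27485365]), array([319.34306905, 211.3588162 ]))
cap 0.142 (array([307.20913132, 209.91734454]), array([319.37745722, 210.0014246 ]))
stick 0.06 (array([307.37986759, 231.35647454]), array([318.37117747, 231.43366212]))
stick 0.07 (array([307.39002083, 228.82804035]), array([318.43304738, 228.90544413]))
stick 0.08 (array([307.40027005, 226.2757016 ]), array([318.49550227, 226.35332223]))
tip (array([309.78922813, 218.74558023]), array([316.32108054, 218.79101662]))
[[ 28  21  32  24  28  12  24  33  42  74  74  74  69  65  60  39  41  80
   88  87]
 [ 20  11  25  24  16  21  24  66  71  74  74  69  71  67  60  44  44  78
   82  83]
 [ 38  22  20  21  25  40  86  90  69  61  63  68  63  61  58  37  42 122
  141 113]
 [ 85  18  22  26  18  36  79  89  71  67  67  65  67  63  58  34  87 144
  155 160]
 [ 83  19  30  24  11  39  83  93  70  61  64  61  69  64  59 102 147 156
  158 159]
 [ 87  18  14  18  19  33  78  87  57  55  68  68  63  62  56 124 151 157
  158 159
[... 648 characters left out ...]
105  97 100  99  93  94]
 [102 101  98 105 105 105 108 105 107 104 100 104 106  93  93  97 100 100]
 [ 98  96  98 102 111 117 112 112 108 111 108 110 108 103  97  95 100  99]
 [102  96  95 103 110 115 117 116 118 118 114 115 107  98 102  98  97  93]
 [ 95  96  95 103 108 117 120 118 118 117 113 111 107 103  99  93  92  99]
 [ 99  98  96  98 109 119 115 113 116 116 114 107 112  95  94  98  97  94]
 [ 96  98  92 102 112 112 116 119 120 115 112 111 108  89  88  90  94  98]
 [100  88  84 105 114 113 115 114 120 117 113 107 107  84  79  98 105 103]
 [ 62  35  73  96 113 117 118 113 119 119 112 108 108  79  85 100 103 105]
 [ 69  45  80 103 108 114 119 115 121 118 119 110 105  81  89 104 106  98]]
```

Run:
```python
from station import vision
from h import *
s=vision.calibration("scene")
p=proj(s,ring(.571,.0664,.1292,.0165,400)); print("cap mouth bottom",p[p[:,1].argmax()], p[p[:,0].argmax()])
for z,r in((.109,.009),(.1025,.010),(.09,.0115),(.086,.0155)):
    p=proj(s,ring(.5707,.0663,z,r,400)); print(z,p.min(0),p.max(0))
K=14
ims=[]
for f,v0 in(("pics/scene0.png",212),("pics/scene3.png",203)):
    ims.append(cv2.resize(cv2.imread(f)[v0:v0+40,300:328],None,fx=K,fy=K,interpolation=cv2.INTER_NEAREST))
a=cv2.hconcat(ims)
for k in range(0,28,5):
    for o in(0,28): cv2.putText(a,str(300+k),((k+o)*K,10),0,.35,(0,255,255)); cv2.line(a,((k+o)*K,12),((k+o)*K,20),(0,255,255))
for k in range(0,40,5):
    cv2.putText(a,str(212+k),(0,k*K+14),0,.35,(0,255,255)); cv2.putText(a,str(203+k),(28*K,k*K+14),0,.35,(0,255,255))
cv2.imwrite("pics/n.png",a)
im=cv2.imread("pics/scene0.png"); print(im[213:226,306:322].max(2)); print(im[226:242,304:322,0])
```

```text
cap mouth bottom [313.30138218 217.55594259] [319.28975587 213.46322788]
0.109 [309.78922813 216.52251962] [316.32108054 221.01852452]
0.1025 [309.41329701 217.98185831] [316.64838524 222.98054744]
0.09 [308.84901412 220.86322644] [317.11999124 226.61819742]
0.086 [307.40646623 220.90904414] [318.53325944 228.66860193]
[[150 117 120 127 127 131 132 132 128 120 111 162 192 198 197 194]
 [150 116 122 129 132 133 134 130 127 121 115 149 191 197 194 194]
 [100 111 119 125 128 135 133 131 131 121 114 133 186 196 194 190]
 [102 115 120 127 130 132 132 129 125 117 108 152 189 192 185 182]
 [107 118 122 125 130 127 156 179 184 169 150 184 192 184 183 186]
 [107 108 114 122 128 174 194 197 197 198 194 191 183 181 188 192]
 [109 107 108 111 109 164 193 197 198 196 195 166 176 191 193 196]
 [107 109 113 113 100 118 166 189 197 192 162 150 187 196 195 191]
 [109 113 116 107 105 107 116 123 134 130 122 154 173 190 190 188]
 [111 108 112 127 113 149 143 122 114 128 162 140 160 180 184 184]
 [110 105 185 193 143 107 117 137 149 139 123 112 149 182 189 181]
 [198 196 199 151 112 114 120 121 121 121 
[... 593 characters left out ...]
111 108 100 101  91  90]
 [ 94  94  93  93  92  99 108 109 112 113 116 113 114 107 104  94  89  89]
 [ 91  94  95  92  92  97 110 114 115 113 114 111 112 109 106  83  86  94]
 [ 91  94  98  89  81  96 107 111 114 112 116 113 110 108 104  76  77  88]
 [ 94  92  59  40  71  97 109 112 116 111 112 113 111 112 108  78  85 100]
 [ 93  92  68  46  79 100 105 112 115 116 116 113 114 104 103  77  88  96]
 [ 94  66  42  49  62  98 110 111 111 116 114 116 115 106 104  97  97  98]
 [ 95  99  70  53  44  73 101 109 117 111 116 116 111  97  89  95  97  98]
 [ 98  99  66  48  52  53  43  62  93 101 100  83 102 103 102 101  95  94]
 [ 79  99  66  50  45  50  50  46  41  44  45  86 101  98  99 100  99 105]]
```

View pics/n.png

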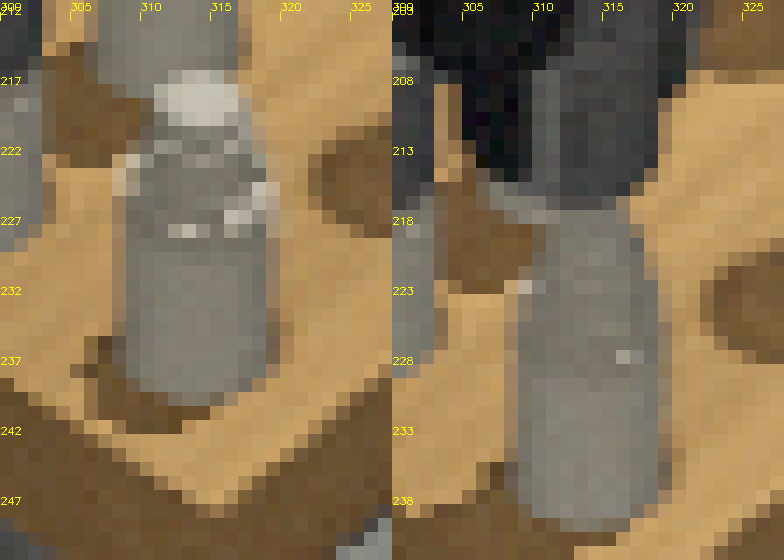

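Run:
```python
from station import robot, vision
from h import *
robot.line_to([.5735,.0683,.152],velocity=.03); robot.pause(.3)
p=robot.current_tool_pos(); print(robot.current_time_s(),p)
ims=[vision.grab_frame("scene").astype(float) for _ in range(6)]
m=np.mean(ims,0); im=m[:,:,::-1]; cv2.imwrite("pics/scene4.png",im)
s=vision.calibration("scene"); 
q=proj(s,ring(p[0],p[1],.135,.0165,400)); print(q.min(0),q.max(0))
K=14
a=cv2.resize(im[203:243,300:328],None,fx=K,fy=K,interpolation=cv2.INTER_NEAREST)
cv2.imwrite("pics/n4.png",a)
print(im[206:220,304:324].mean(2).astype(int)); print(im[228:238,304:322,0].astype(int))
```

```text
18.0583 [0.57346733 0.06822775 0.15198998]
[308.33023567 207.74999008] [320.45670504 215.97042143]
[[ 20  24  25  24  25  24  24  22  18  38  70  73  73  73  70  66  51  36
   77  91]
 [ 17  20  21  18  25  22  21  19  49  53  75  77  74  67  64  61  53  51
   78  85]
 [105  53  21  23  24  21  22  83  93  62  60  65  65  64  63  65  45  43
   94 102]
 [151 108  36  24  25  22  19  80  90  61  59  67  66  64  62  61  40  94
  148 161]
 [155 111  37  21  21  21  14  80  91  61  62  66  66  65  63  59  70 144
  160 159]
 [159 113  34  24  25  23  35  81  90  62  62  64  68  64  64  54 101 152
  160 156]
 [156 108  34  18  25  23  35  81  90  59  59  67  64  62  62  52 123 154
  157 155]
 [154 124  56  18  24  21  17  81  89  62  62  67  65  62  61  53 122 152
  156 153]
 [154 147  91  25  19  25  17  79  90  62  61  67  63  61  60  53 119 150
  151 147]
 [116  74  94  94  52  15  16  78  90  66  62  67  64  62  56  71 144 152
  146 149]
 [ 81  78  91 113 122  99  88  89  84  71  65  63  61  59 101 148 150 146
  148 151]
 [ 85  84  92 110 121 126 123 116  88  71  70  73 100 104 144 149 
[... 359 characters left out ...]
95 101 112 114 108 109 108 109 108 110 105  96  95  96]
 [ 98 101  99  99  95 101 110 116 117 118 117 117 116 111 107  97  97  96]
 [ 97  96  96  95  95 103 110 114 116 118 117 117 115 111 107 101  96  94]
 [ 98  94  92  94  94 103 109 114 116 115 118 116 114 113 107  98  92  92]
 [ 93  92  96  95  94 102 111 114 116 116 119 115 112 111 106  87  91  95]
 [ 94  97  99  90  83  99 111 115 116 117 117 117 115 111 106  81  77  93]
 [ 97 101  67  37  71 101 110 114 116 116 119 117 113 110 108  77  86 102]
 [ 96  96  65  43  75 102 111 115 118 117 118 117 115 111 106  82  91 102]][ WARN:0@10.221] global loadsave.cpp:1063 imwrite_ Unsupported depth image for selected encoder is fallbacked to CV_8U.
```

View pics/n4.png

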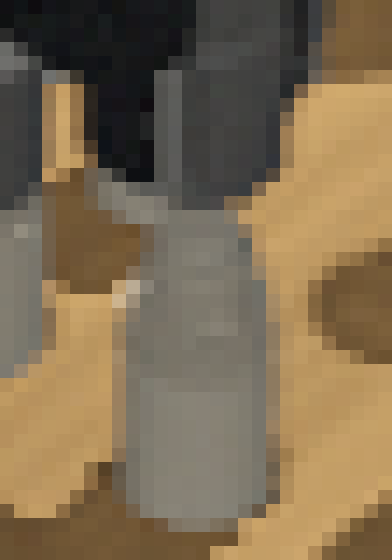

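Run:
```python
from station import robot, vision
import numpy as np
x,y=.5736,.0683
f0=robot.current_contact_force(); print(f0)
for z in (.132,.126,.121,.118):
    r=robot.line_to([x,y,z],velocity=.03,f_stop=3)
    print(z,r,robot.current_tool_pos().round(4),(robot.current_contact_force()-f0).round(2),robot.current_torque().round(2))
    if r: break
print(robot.current_time_s())
```

```text
[ 0.42711123 -0.30184904 -1.00298333]
0.132 False [0.5738 0.0683 0.1321] [-0.3   0.72  0.93] [-0.01 -0.02  0.02]
0.126 False [0.5734 0.0683 0.1257] [-0.36  0.38  1.86] [-0.07 -0.   -0.03]
0.121 False [0.5733 0.0683 0.1206] [-1.41 -0.13  1.2 ] [ 0.04 -0.03  0.02]
0.118 False [0.5734 0.0683 0.1177] [-0.33  1.01  1.39] [ 0.07  0.02 -0.01]
20.0917
```

Run:
```python
from station import robot, fingers
import numpy as np
x,y=.5734,.0683
fingers.gripper_to(0.0,110)
print(robot.current_finger_gap(),robot.current_contact_force().round(1),robot.current_tool_pos().round(4))
z=.1175
while z>.102:
    z-=.001
    r=robot.line_to([x,y,z],velocity=.015,f_stop=28)
    f=robot.current_contact_force(); print(round(z,4),r,robot.current_tool_pos().round(4),f.round(1))
    if r or f[2]>26: break
print(robot.current_time_s())
```

```text
0.3632985098544551 [-0.3 -0.1 -0.1] [0.5737 0.0683 0.1181]
0.1165 False [0.5733 0.0684 0.1164] [-0.1 -0.   0. ]
0.1155 False [0.5735 0.0684 0.1156] [-0.7 -0.3  1.4]
0.1145 False [0.5738 0.0684 0.1152] [-1.2 -0.2  4.2]
0.1135 False [0.5742 0.0684 0.1147] [-0.9 -0.   7.5]
0.1125 False [0.5747 0.0685 0.1144] [-1.3  0.5  8.9]
0.1115 False [0.5743 0.0681 0.1123] [-1.4  0.6  0.5]
0.1105 False [0.5729 0.0682 0.1096] [-0.2 -0.1 -1.4]
0.1095 False [0.5732 0.0681 0.1096] [-1.7  0.1  4.3]
0.1085 False [0.5735 0.0681 0.1096] [-2.4 -0.5  7.6]
0.1075 False [0.5737 0.0681 0.1096] [-4.6  0.5 11.5]
0.1065 False [0.574  0.0681 0.1096] [-5.6 -0.4 17.3]
0.1055 False [0.5743 0.0681 0.1096] [-5.9 -1.1 20.6]
0.1045 False [0.5746 0.068  0.1096] [-7.7 -0.4 25.4]
0.1035 False [0.575  0.068  0.1096] [-8.2 -0.4 29.1]
23.8083
```

Run:
```python
from station import robot, fingers, vision
import cv2
for i in range(3):
    robot.pause(.45); print(robot.current_tool_pos().round(4),robot.current_contact_force().round(1))
x,y=.5735,.0682
robot.line_to([x,y,.1095],velocity=.02)
print(robot.current_tool_pos().round(4),robot.current_contact_force().round(1))
robot.line_to([x,y,.150],velocity=.04)
print(robot.current_tool_pos().round(4),robot.current_contact_force().round(1))
robot.line_to([x,y,.23],velocity=.06); robot.pause(.5)
print(robot.current_time_s(),robot.current_tool_pos().round(4),robot.current_eef_rot().round(2),robot.current_contact_force().round(1),robot.current_finger_gap())
cv2.imwrite("pics/scene5.png",vision.grab_frame("scene")[:,:,::-1]); cv2.imwrite("pics/top5.png",vision.grab_frame("top")[:,:,::-1])
a=cv2.imread("pics/scene5.png")[140:260,250:380]
cv2.imwrite("pics/z5.png",cv2.resize(a,None,fx=5,fy=5,interpolation=cv2.INTER_CUBIC))
```

```text
[0.575  0.068  0.1096] [-8.7 -1.1 29.4]
[0.5749 0.0681 0.1096] [-8.8 -1.1 29.6]
[0.575  0.068  0.1096] [-8.7 -1.  29.4]
[0.5738 0.0683 0.1096] [-0.   0.5  3.7]
[0.5732 0.0682 0.1497] [-0.  -0.3 -0.7]
28.7583 [0.5735 0.0682 0.23  ] [180.  -0. 174.] [ 0.1  0.1 -0.4] 0.3616271420050924
```

View pics/z5.png

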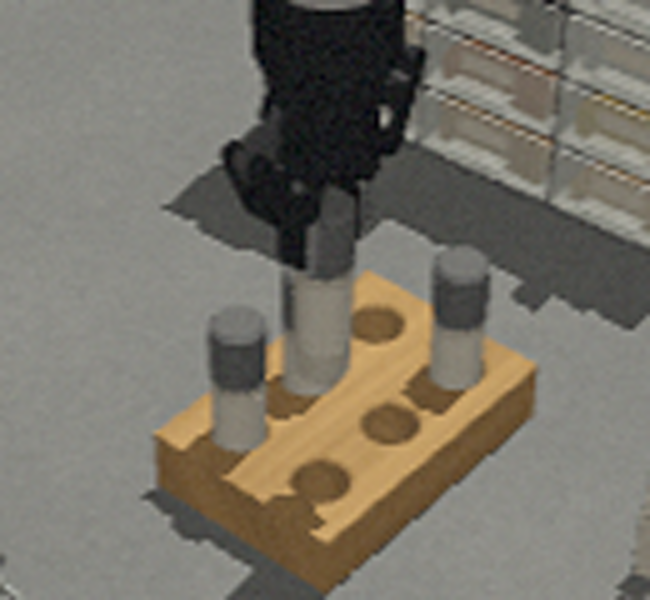

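The stick hangs upright under the cap, with its foot at about z = 0.13 m. Its well, at about (320,480) in the zoom, is empty, and the other sticks still stand in their wells. I'm handing in.

Run:
```python
from station import robot, workorder
robot.pause(.5); print(robot.current_dq().round(2),robot.current_contact_force().round(2),robot.current_time_s())
workorder.close_job()
```

```text
[ 0.04 -0.04 -0.03  0.04  0.07  0.06 -0.  ] [ 0.24 -0.68 -1.2 ] 29.3583
the job is handed in; nothing more can be done
```

The cap is on the stick, and the arm finished holding the stick up by it. I handed the job in at 29.4 s of the 53 s allowed.

- **Pressing:** The force rose to 8.9 N, below the 10–15 N given, and then fell to zero at the click. The rim seated within about 0.3 mm of the expected height. I kept pressing for more than a second at about 29 N, and the cap did not move.
- **Lifting:** The last picture shows the stick upright under the cap, with its foot about 13 cm above the worktop. Its well is empty and the arm was still when I handed in. Two other sticks clearly stand in their wells; the third is mostly hidden behind the lifted one.
- **What disagreed:**
    - The two cameras differed by about 5 mm in x. I measured the offset from where the gripper closed on the cap.
    - Held over the stick, the cap still showed about 3.5 mm off the hand's reported position. I corrected this in the scene picture, and the cap then went onto the neck without catching.
    - The wrist reading after the lift was only about −1 N or less, near its noise, so the picture is my main evidence that the stick came up.
- **Not checked:** I did not view the final top picture or check the other objects one by one. The arm did not go near them.

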